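Set the document camera's arm to its length mark and clamp it

TASK

The sloping arm of the desk document camera has slid all the way down into its sleeve. Draw the arm out until its green mark ring has just come fully out of the clamp, with the ring's rear edge flush with the clamp mouth. Hold the arm there against its weight with the lever still open, then, while holding it, press the red cam lever fully shut against the arm; finish still holding, with the fingers on the arm and keeping the lever pressed shut, and leave the books and the stapler alone.

Things in the scene. Friction and masses are not known exactly. Their poses are not given: they have to be found in the camera images.
- stand: the document camera's stand, fixed to the desk: a dark round base plate 160 mm across and 22 mm high, a 22 mm post on it, and a fork 140 mm up that carries an aluminium sleeve sloping up at 22 degrees. Origin under the base's centre on the desk; its x axis is the level direction in which the arm points, y is the side on which the lever sits, z up. The sleeve reaches 62 mm behind the post's axis, the clamp mouth lies 102 mm ahead of it and 181 mm above the desk.
- clamp_mouth (a point): centre of the sleeve's upper end face, the mouth of the black clamp block (26 mm long, 17 mm to the side away from the lever, 28 mm to the lever's side, 14 mm above and below this point), where the arm comes out. Its axes: x along the arm, outward and 22 degrees upward; y level, square to the arm, toward the lever's side; z square to the arm, upward.
- ring_edge (a point): rear edge (the edge nearer the post) of the green mark ring, on the arm's centre line. The ring is 6 mm long, sits tight round the arm and moves only with it. At the start it lies 14 to 28 mm inside the mouth (at minus that x in the frame of clamp_mouth) and can be seen through the sleeve's and clamp's open top; at the right length this point coincides with clamp_mouth.
- boom (a joint): how far the arm is drawn out, m: 0 fully in (as at the start, it rests there by its own weight), 0.060 fully out. The arm is a dark square bar 16 x 16 mm. With the lever open it runs easily and slides back down by its weight (arm and head 0.5 to 0.8 kg, about 1.5 to 3 N along the slope) as soon as it is not held.
- head_back (a point): middle of the flat back face (the face toward the clamp, square to the arm) of the white light bar that lies across the arm's top, 19.5 mm above the arm's centre line. It lies 50 mm beyond clamp_mouth along x with the arm fully in, 50 mm plus boom when drawn out; between them the arm is bare.
- camera_head: the sliding arm with light bar and camera; origin on the arm's centre line, at clamp_mouth when fully in; axes as clamp_mouth. The light bar is 130 mm across the arm (65 to either side), 22 mm along it, 11 to 28 mm above the arm's centre line, just clear above the lever: fingers astride the arm can push its back face and close on lever and arm below. The camera (64 mm wide) begins 34 mm farther out.
- clamp_lever (a joint): angle of the red cam lever, rad: 0 is shut, lying along the arm; it starts 0.32 to 0.42 open and swings open to 0.85 in the plane of clamp_mouth's x and y. It stays where it is left (1 to 3 N near its end moves it); over the last 0.2 rad its cam presses on the arm and clamps it.
- lever_arm: the red cam lever: origin on its hinge pin, which lies at x = -12, y = +17 mm in the frame of clamp_mouth, z axis along the pin, x axis along the lever. It is 85 mm long from the pin, 6 mm thick, 16 mm high, centred at the arm's height. Shut, it lies beside the arm, 4 mm clear of it, its outer face 18 mm (20 mm at the rounded end) from the arm's centre line, its end 73 mm beyond clamp_mouth.
- yellow_book: thin yellow paperback, 198 x 152 x 13 mm, lying on the desk under the camera; origin at the centre of its underside. Leave it alone.
- notebook: black pocket notebook, 140 x 91 x 13 mm, lying on the left of the desk; origin at the centre of its underside. Leave it alone.
- stapler: dark blue desk stapler, 130 x 36 x 34 mm, behind the stand; origin at the centre of its underside. Leave it alone.

How it is judged (in metres and radians):
On the way:
1. the arm is held at its mark (ring's rear edge within 5 mm of the clamp mouth) by the fingers with the lever still open (over 0.25 rad) (x of ring_edge in the frame of clamp_mouth between -0.005 and 0.005 m and value of joint clamp_lever above 0.25 rad and contact force between the fingers and camera_head above 0.5 N), for 0.3 s.
At the end, for the whole second after the job is handed in: Ring's rear edge within 5 mm of the clamp mouth, lever shut (under 0.05 rad) with its cam pressing on the arm (over 5 N), arm still, and the fingers still on both: over 1 N on the arm or its head and over 1 N on the lever (x of ring_edge in the frame of clamp_mouth between -0.005 and 0.005 m and value of joint clamp_lever below 0.05 rad and contact force between lever_arm and camera_head above 5 N and contact force between the fingers and camera_head above 1 N and contact force between the fingers and lever_arm above 1 N and linear speed of camera_head below 0.01 m/s); the arm keeps its last pose, push and grip.
It fails at once if the lever is shut while the ring's rear edge is more than 8 mm from the clamp mouth (value of joint clamp_lever below 0.1 rad and (x of ring_edge in the frame of clamp_mouth below -0.008 m or x of ring_edge in the frame of clamp_mouth above 0.008 m)).
It fails at once if a book or the stapler is moved more than 15 mm (distance of any of yellow_book, notebook, stapler from where it was at the start of the episode above 0.015 m).
It also fails if it takes over 34 s, if anything falls off the work surface, if the arm or the gripper's body presses on something with over 40 N, if the wrist force passes 120 N, or if a joint passes its speed limit or range.

ROBOT

A 6-joint arm with a two-finger parallel gripper is mounted at the origin on the work surface; the furniture and walls round the work are solid. World frame = base frame: x ahead of the robot, y to its left, z up, the work surface at z = 0. Lengths are in mm, angles in rad, forces in N, time in s.
With the tool pointing down it reaches from about 300 to 775 mm from the base axis. Payload 14.6 kg.
Tool frame: the origin (TCP) lies at the very end of the fingers, on their centre line; the grasp point (between the pads) lies 19 mm behind it; z points along the fingers, y is the line along which they close (so a half turn about z gives the same grasp; the last joint's range is limited). The gripper opens to 94 mm and grips with 3 to 60 N. Pads are 16 mm wide; open, the fingers measure 119 mm over their backs; the gripper's body (75 mm by 177 mm) begins 78 mm behind the grasp point.
Start: joints at [-0.067, 0.3, 1.521, -0, 1.321, -0.067], TCP at [549.99, -0.002, 205.446] pointing down, gripper open.
Joint ranges: [-3.03, 3.03], [-0.79, 2.21], [0.23, 2.52], [-1.04, 4.18], [0, 3.07], [-2.55, 2.55]. Speed limits (rad/s): [2.22, 2.22, 2.57, 3.14, 3.14, 3.14].

INTERFACE

Orientations are given as [roll, pitch, yaw] about the fixed x, y, z axes, in that order (R = Rz(yaw) Ry(pitch) Rx(roll)).
In Python, from cell import read_state, viewer, manip, models gives the robot as it stands.
- The arm moves only by the tool carry_out, never from a script. Its argument "deltas" is a list of rows, each an object with "dp": the shift along the tool's x, y, z in mm, a list of three; "roll": the turn about the tool's z in degrees; "gripper": the opening, from -1 (shut) to 1 (fully open), so that 0 is half open. In form: [{"dp": [tx, ty, tz], "roll": roll, "gripper": gripper}, ...]. A call has 1 to 12 rows; each row is the pose to reach, as a shift and turn from the pose commanded when the call began, along the tool's axes at that moment; what a row does not reach only later rows make up. A row lasts 1/12 s, in which the tool goes at most 41.7 mm and 7.16 degrees, less where a joint would pass 70% of its speed; a pose out of reach is approached as far as the arm can. A call with a gripper value outside its range is refused whole. The fingers move at their own pace and stop on an object; "newtons" is the grip in N (left out, the last holds). Time passes only in rows, so rows that repeat a pose let the fingers close. It gives the time, the measured TCP pose, the force, the opening and the grip force at its end, in the units of the state.
- read_state(): the state, without advancing time (a new reading comes with each control period).
- viewer.camera(name): name is "scene" or "side" or "wrist"; returns the picture (384x512x3 uint8, red, green, blue); there is no depth.
- viewer.camera_params(name): a dict with "fovy" (degrees; the focal length in pixels is half the picture's height over the tangent of half this angle, whatever the lens; pixels are square), "cx", "cy" (the principal point, pixels), "eye" and "attitude" of the camera in the world; the wrist camera has in their place "T_tool_cam" (4x4, takes a point from camera to tool coordinates, whose origin is the TCP and whose axes are the flange's). Camera axes: x right, y up, looking along -z (the intrinsics and any distortion apply to the point x, -y, -z); pixel columns grow to the right and rows downward; lengths in mm; the calibration is good to about 2 mm. A picture is of the moment at which its call begins: read the wrist's pose just before it. camera_params takes no time and is no camera call.
- manip.sign_off(): hands the job in; it is judged then, once.
Trained networks look in the newest picture that a camera, given by its name, has taken for a name from the list of things; names that differ only in an ending like _2 or _b are one class to them, and where a whole thing is asked for, a point or a joint stands for the part that bears it (a point fixed in the world has none). Each returns a list of dicts, best first, with "p" (0 to 1); they miss things now and then, are a little off and sometimes report something else, mostly with a low value. They report only what shows in the picture. A call takes as long as a camera call.
- models.cut_out(camera, label): "region" (384x512 bool, what is visible of it) and "box" ([left, top, right, bottom] in pixels, round what is visible of it).
The state is a dict: "clock": time; "joints": joint angles; "qd": joint speeds; "effort": joint torques, N m; "eef_pos": TCP position; "eef_rot": TCP orientation; "wrist_force": force on the tool from outside, world axes, zero at the start; "moment": the same for the moment, N m; "finger_gap": finger opening in mm; "finger_force": force on a finger pad.
Only numpy, scipy, OpenCV 4.12 (cv2) and the standard library are available. Lean on these libraries where they do the work, as an engineer would, in place of code of your own. Each camera call takes 0.05 s, during which the arm holds its last target. There are 200 camera calls.

## Working session

There is one attempt and no reset: what is moved stays moved. The work goes in short steps, Python scripts to look and compute and a tool call to move; the robot and the scene stay as the last step left them, time stands still between calls to the robot, and variables do not carry over. Pictures are saved under pics/ and viewed, at most 10 in all, crops included, and the job is handed in when it is done.

Besides the shell and the picture viewer there is one more tool, called after "Call:" as a command line: name --argument value ..., lists and objects as JSON in quotes. carry_out: Moves the arm, as the interface text tells. Its arguments: {"type":"object","properties":{"deltas":{"type":"array"},"newtons":{"type":"number"}},"required":["deltas"]}

```bash
mkdir -p pics; ls
python3 - <<'E'
from cell import read_state, viewer, manip, models
import cv2,numpy as np
s=read_state();print(s)
ims=[]
for c in("scene","side","wrist"):
    im=viewer.camera(c);ims.append(im);p=viewer.camera_params(c);print(c,p)
    cv2.imwrite(f'pics/{c}0.png',im[:,:,::-1])
    for l in("stand","lever_arm","camera_head","ring_edge","yellow_book","stapler","notebook"):
        r=models.cut_out(c,l)
        print(c,l,[(round(d['p'],2),d['box'],int(d['region'].sum())) for d in r[:2]])
print(read_state()['clock'])
E
```

```text
pics
{'clock': 0.0, 'joints': array([-6.65894349e-02,  3.00464515e-01,  1.52156990e+00,  1.74506423e-05,
        1.32071921e+00, -6.66253999e-02]), 'qd': array([-0.0006566 ,  0.00138714,  0.00070237, -0.00134229,  0.00371202,
        0.00239073]), 'effort': array([-1.53750298e-03, -5.31805658e+01, -3.52735734e+01,  7.07558286e-02,
        2.43994006e-02, -4.79655944e-05]), 'eef_pos': array([5.49736751e+02, 2.50189401e-02, 2.04894677e+02]), 'eef_rot': array([-3.14043537e+00, -9.41587974e-05,  1.57082791e+00]), 'wrist_force': array([-0.58426525,  0.20288774,  0.91726028]), 'moment': array([-0.00451324,  0.01508701,  0.07533036]), 'finger_force': 0.0, 'finger_gap': 93.81713761651919}
scene {'fovy': 57.462586249741946, 'cx': 257.8851013552562, 'cy': 193.17054165940655, 'eye': array([ 323.31476018, -716.67927295,  546.81115284]), 'attitude': array([ 1.09371527,  0.01757588, -0.47095066])}
scene stand [(0.64, [206.4, 170.8, 302.4, 377.1], 9102)]
scene lever_arm [(0.42, [218.0, 206.0, 232.5, 227.2], 150)]
scene camera_head [(0.67, [207.2, 174.2, 272.6, 287.2], 2017)]
scene ring_edge []
scen
[... 918 characters left out ...]
 7.47274961e+01],
       [ 9.99999919e-01,  3.31119883e-04,  2.28385059e-04,
        -3.40800852e-01],
       [ 1.34442943e-04,  2.59991026e-01, -9.65611023e-01,
        -1.78978127e+02],
       [ 0.00000000e+00,  0.00000000e+00,  0.00000000e+00,
         1.00000000e+00]])}
wrist stand [(0.95, [198.1, 314.5, 329.1, 360.6], 4046)]
wrist lever_arm [(0.48, [197.3, 314.5, 332.3, 360.2], 4074)]
wrist camera_head [(0.83, [244.3, 316.4, 332.4, 349.0], 1763)]
wrist ring_edge []
wrist yellow_book [(0.6, [214.5, 182.3, 360.7, 285.3], 11059)]
wrist stapler [(0.7, [371.9, 231.8, 456.3, 270.9], 1659), (0.6, [215.8, 179.7, 364.0, 284.3], 11063)]
wrist notebook [(0.86, [307.0, 0.6, 431.4, 73.0], 7194)]
1.2
```

View pics/scene0.png

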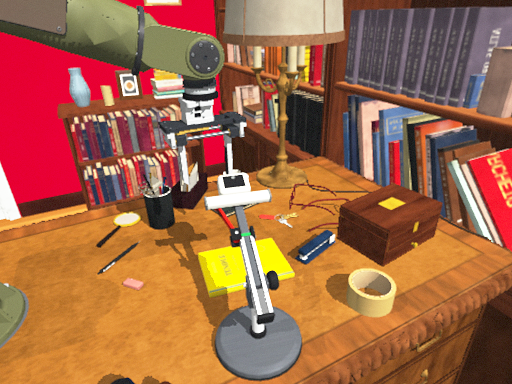

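View pics/side0.png

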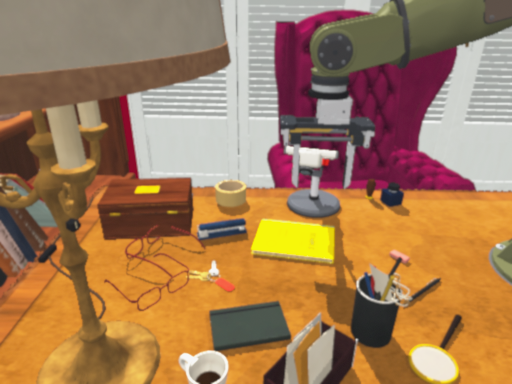

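The scene view shows the stand's base at about (258,341), the green ring near (243,234), the light bar near (238,200), and the red lever near (226,212). The arm points away from that camera, along roughly world +y. In the side view the light bar is at (311,157), partly hidden.

Run:
```python
import cv2,numpy as np
a=cv2.imread('pics/scene0.png')[170:290,195:305]; b=cv2.imread('pics/wrist0.png')[284:384,180:350]
a=cv2.resize(a,None,fx=4.5,fy=4.5,interpolation=cv2.INTER_CUBIC)
cv2.imwrite('pics/c1.png',a)
cv2.imwrite('pics/c2.png',cv2.resize(b,None,fx=4.5,fy=4.5,interpolation=cv2.INTER_CUBIC))
```

```text
(no output)
```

View pics/c1.png

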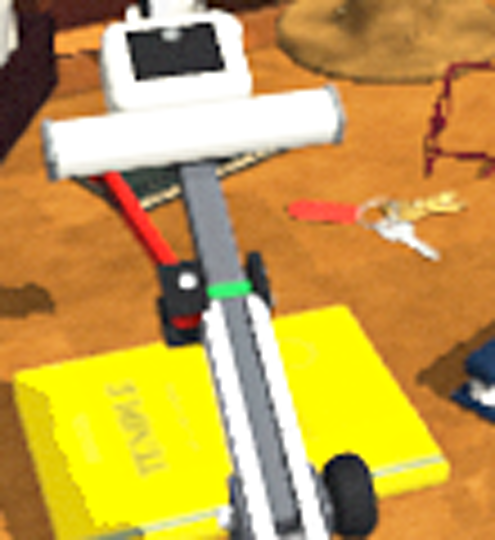

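View pics/c2.png

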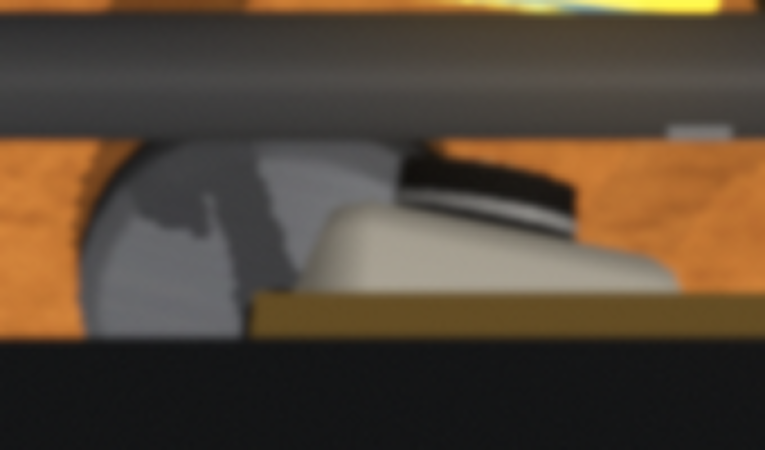

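The crops show the green ring at scene pixel about (246,234), the bar ends at (206.6,203.3) and (270,196), and the lever running from (231.7,228) to (219.4,209.6). In the wrist view the base disc is partly hidden by the gripper. I'll fit the pose from these.

```bash
cat > h.py <<'E'
import numpy as np
from scipy.optimize import least_squares
from scipy.spatial.transform import Rotation as Ro
from cell import read_state, viewer, manip, models
C,S=np.cos(np.radians(22)),np.sin(np.radians(22))
def proj(P,cam,s=None):
    p=viewer.camera_params(cam); f=192/np.tan(np.radians(p['fovy']/2))
    P=np.atleast_2d(P)
    if cam=='wrist':
        Rt=Ro.from_euler('xyz',s['eef_rot']).as_matrix(); T=np.array(p['T_tool_cam'])
        R=Rt@T[:3,:3]; e=s['eef_pos']+Rt@T[:3,3]
    else: R=Ro.from_euler('xyz',p['attitude']).as_matrix(); e=p['eye']
    q=(P-e)@R
    return np.c_[p['cx']+f*q[:,0]/-q[:,2], p['cy']+f*q[:,1]/q[:,2]]
def stand(P,v):
    P=np.atleast_2d(P); c,s=np.cos(v[2]),np.sin(v[2])
    return np.c_[v[0]+c*P[:,0]-s*P[:,1], v[1]+s*P[:,0]+c*P[:,1], P[:,2]]
def mouth(P,v):
    P=np.atleast_2d(np.array(P,float))
    return stand(np.c_[102+C*P[:,0]-S*P[:,2],P[:,1],181+S*P[:,0]+C*P[:,2]],v)
E
python3 - <<'E'
from h import *
import cv2
im=cv2.cvtColor(cv2.imread('pics/scene0.png'),cv2.COLOR_BGR2HSV)
# base silhouette: low-saturation pixels in region
m=((im[:,:,1]<70)).astype(np.uint8); sub=m[325:384,200:320]; sub=cv2.morphologyEx(sub,cv2.MORPH_OPEN,np.ones((3,3)))
n,l,st,_=cv2.connectedComponentsWithStats(sub); k=1+np.argmax(st[1:,4]); x,y,w,h,a=st[k]; print('base',x+200,y+325,x+w+200,y+h+325)
box=np.array([x+200,x+w+200,y+h+325])
t=np.linspace(0,2*np.pi,200)
disc=np.r_[np.c_[80*np.cos(t),80*np.sin(t),0*t],np.c_[80*np.cos(t),80*np.sin(t),0*t+22]]
def res(v):
    d=proj(stand(disc,v),'scene')
    r=[d[:,0].min()-box[0],d[:,0].max()-box[1],d[:,1].max()-box[2]]
    b=proj(mouth([[61,65,19.5],[61,-65,19.5],[-v[3]+3,0,8]],v),'scene')
    r+=list((b-[[206.6,203.3],[270.1,196],[246.1,234.2]]).ravel())
    th=v[4]; L=[[-12+k*np.cos(th),17+k*np.sin(th)-0,8] for k in (20,75)]
    p=proj(mouth(L,v),'scene'); q=np.array([[231.7,228.2],[219.4,209.6]])
    dn=(p[1]-p[0])/np.linalg.norm(p[1]-p[0]); nn=np.array([-dn[1],dn[0]])
    return np.r_[r,(q-p[0])@nn]
s=least_squares(res,[500,-250,1.57,20,.35],x_scale=[10,10,.1,5,.1])
v=s.x;print(v.round(3),s.fun.round(2))
print('std',np.sqrt(np.diag(np.linalg.inv(s.jac.T@s.jac))).round(3))
print('mouth',mouth([0,0,0],v).round(1)); np.save('v.npy',v)
print(proj(mouth([[0,0,8],[50,0,19.5],[-12,17,14]],v),'scene'))
E
```

```text
base 215 325 302 380
[ 5.23063e+02 -3.05962e+02  1.33100e+00  1.75840e+01  3.55000e-01] [-0.18 -0.01  0.26 -1.06  0.17  0.77 -0.77  0.1  -0.02 -0.64  0.17]
std [1.26  1.436 0.012 2.413 0.036]
mouth [[ 547.2 -206.9  181. ]]
[[244.6589584  227.80850043]
 [239.86120611 203.55479256]
 [236.96402912 232.48562695]]
```

Run:
```python
from h import *
v=np.load('v.npy')
print(mouth([[20,10,0],[30,10,0],[50,10,0]],v).round(1), read_state()['eef_pos'])
```

```text
[[ 541.9 -186.5  188.5]
 [ 544.1 -177.5  192.2]
 [ 548.5 -159.5  199.7]] [5.49974394e+02 1.20619287e-02 2.05427787e+02]
```

Call:
carry_out --deltas '[{"dp":[0,0,-40],"roll":0,"gripper":1},{"dp":[0,0,-85],"roll":3,"gripper":1},{"dp":[-25,-2,-85],"roll":6,"gripper":1},{"dp":[-55,-3,-85],"roll":9,"gripper":1},{"dp":[-90,-4,-85],"roll":12,"gripper":1},{"dp":[-125,-6,-85],"roll":13.7,"gripper":1},{"dp":[-160,-8,-85],"roll":13.7,"gripper":1},{"dp":[-186.5,-8,-80],"roll":13.7,"gripper":1},{"dp":[-186.5,-8,-75],"roll":13.7,"gripper":1},{"dp":[-186.5,-8,-75],"roll":13.7,"gripper":1},{"dp":[-186.5,-8,-75],"roll":13.7,"gripper":1},{"dp":[-186.5,-8,-75],"roll":13.7,"gripper":1}]'

```text
clock: 2.2
eef_pos: [542.2, -185.5, 280.8]
eef_rot: [3.141, -0.0, 1.333]
wrist_force: [-0.0, 0.5, 0.8]
finger_gap: 94.1
finger_force: 0.0
```

Run:
```python
from h import *
import cv2,pickle
v=np.load('v.npy')
s=read_state(); im=viewer.camera('wrist'); pickle.dump(s,open('s1.pkl','wb'))
print(s['eef_pos'],s['eef_rot'],s['clock'])
cv2.imwrite('pics/w1raw.png',im[:,:,::-1])
th=v[4]
P=mouth([[0,0,8],[50,0,8],[50,65,28],[50,-65,28],[72,65,28],[72,-65,28],[-v[3],0,8],[-12,17,14],[-12+85*np.cos(th),17+85*np.sin(th),8]],v)
q=proj(P,'wrist',s);print(q.round(1))
big=cv2.resize(im[:,:,::-1],None,fx=1.5,fy=1.5,interpolation=cv2.INTER_CUBIC)
for a in q: cv2.circle(big,tuple(int(t) for t in (a+.5)*1.5),3,(255,0,255),1)
cv2.imwrite('pics/w1.png',big)
```

```text
[ 542.21670811 -185.49333028  280.8299414 ] [ 3.14119808e+00 -8.68947100e-05  1.33283969e+00] 2.2
[[268.3 215.2]
 [269.5 176.5]
 [198.6 188.6]
 [341.8 188.7]
 [195.1 167.8]
 [346.6 168. ]
 [268.  226.9]
 [252.7 227.1]
 [219.8 160.5]]
```

View pics/w1.png

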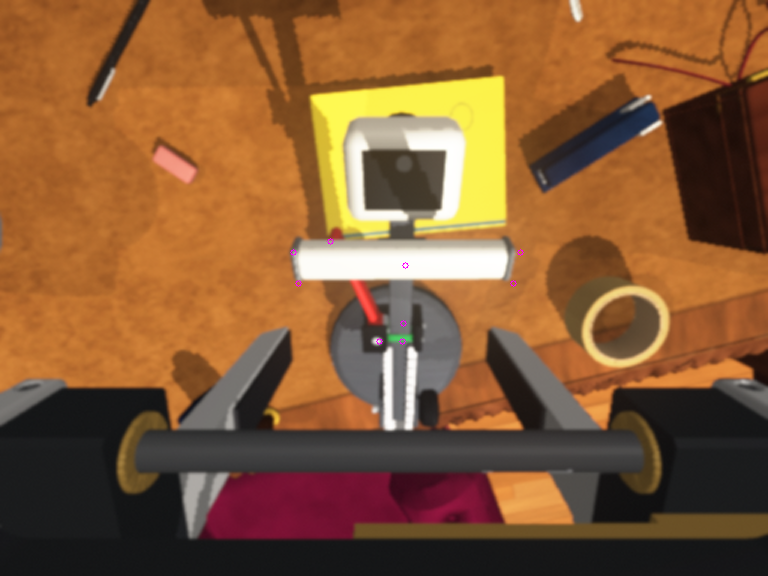

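The wrist view matches the fit to within 2–3 px: ring at display (400,338), bar ends at (296,258) and (514,258), lever tip at (337,235). I'll refit with both views.

```bash
cat > fit.py <<'E'
from h import *
import cv2,pickle
s1=pickle.load(open('s1.pkl','rb'))
im=cv2.imread('pics/w1raw.png'); h=cv2.cvtColor(im,cv2.COLOR_BGR2HSV)
g=cv2.inRange(h,(50,120,60),(85,255,255)); ys,xs=np.nonzero(g); k=(abs(xs-267)<15)&(abs(ys-225)<10); xs,ys=xs[k],ys[k]
print('ring',xs.min(),xs.max(),ys.min(),ys.max(),xs.mean(),ys.mean())
w=((h[:,:,2]>150)&(h[:,:,1]<60)).astype(np.uint8)
w[:155]=0;w[190:]=0
y,x=np.nonzero(w); k=(x>190)&(x<350); print('bar',x[k].min(),x[k].max()); 
for c in (210,250,300,330): r=np.nonzero(w[:,c])[0]; print(c,r.min(),r.max())
for c in ('wrist',):
  rr=cv2.inRange(h,(0,150,90),(6,255,255))|cv2.inRange(h,(174,150,90),(180,255,255))
  y,x=np.nonzero(rr); k=(x>210)&(x<265)&(y>140)&(y<225)
  for yy in sorted(set(y[k])): print(yy,x[k&(y==yy)].min(),x[k&(y==yy)].max(),end='; ')
E
python3 fit.py
```

```text
ring 258 274 223 226 266.2758620689655 224.68965517241378
bar 195 342
210 161 185
250 155 185
300 161 185
330 161 185
153 223 225; 154 222 226; 155 222 226; 156 221 226; 157 221 227; 158 220 227; 187 234 240; 188 234 243; 189 234 243; 190 235 243; 191 235 244; 192 236 245; 193 236 245; 194 237 246; 195 237 246; 196 237 246; 197 237 247; 198 238 247; 199 239 248; 200 239 248; 201 240 248; 202 240 249; 203 241 250; 204 241 251; 205 242 251; 206 242 252; 207 243 252; 208 243 253; 209 243 254; 210 244 253; 211 244 253; 212 244 253; 213 245 253; 214 245 253; 215 245 253; 216 246 253;
```

```bash
cat >> fit.py <<'E'
print()
t=np.linspace(0,2*np.pi,200)
disc=np.r_[np.c_[80*np.cos(t),80*np.sin(t),0*t],np.c_[80*np.cos(t),80*np.sin(t),0*t+22]]
bc=np.array([[x,y,z] for x in(50,72) for y in(65,-65) for z in(11,28)],float)
def lev(th,k,o=-2,z=5): return [-12+k*np.cos(th)-o*np.sin(th),17+k*np.sin(th)+o*np.cos(th),z]
def line(p,q):
    dn=(p[1]-p[0])/np.linalg.norm(p[1]-p[0]); return (np.array(q)-p[0])@np.array([-dn[1],dn[0]])
def res(v):
    d=proj(stand(disc,v),'scene'); r=[d[:,0].min()-216,d[:,0].max()-302,d[:,1].max()-378.5]
    b=proj(mouth([[61,65,19.5],[61,-65,19.5],[-v[3]+3,0,8]],v),'scene')
    r+=list((b-[[206.6,203.3],[270.1,196],[246.1,234.2]]).ravel())
    L=[lev(v[4],20),lev(v[4],75)]
    r+=list(line(proj(mouth(L,v),'scene'),[[231.7,228.2],[219.4,209.6]]))
    d=proj(stand(disc,v),'wrist',s1); r+=[d[:,0].min()-220,d[:,0].max()-308]
    b=proj(mouth(bc,v),'wrist',s1); r+=[b[:,0].min()-195,b[:,0].max()-343,b[:,1].min()-160.5,b[:,1].max()-186]
    r+=list(proj(mouth([[-v[3]+3,0,8]],v),'wrist',s1)[0]-[266.3,225.1])
    r+=list(line(proj(mouth(L,v),'wrist',s1),[[243.5,200],[238.5,190],[248,210]]))
    r+=[proj(mouth([lev(v[4],85)],v),'wrist',s1)[0,1]-153]
    return np.array(r)
s=least_squares(res,np.load('v.npy'),x_scale=[10,10,.1,5,.1],loss='soft_l1')
v=s.x;print(v.round(3),s.fun.round(1))
print('std',np.sqrt(np.diag(np.linalg.inv(s.jac.T@s.jac))).round(3)); np.save('v.npy',v)
print('mouth',mouth([0,0,0],v).round(1))
E
python3 fit.py|tail -6
```

```text
330 161 185
153 223 225; 154 222 226; 155 222 226; 156 221 226; 157 221 227; 158 220 227; 187 234 240; 188 234 243; 189 234 243; 190 235 243; 191 235 244; 192 236 245; 193 236 245; 194 237 246; 195 237 246; 196 237 246; 197 237 247; 198 238 247; 199 239 248; 200 239 248; 201 240 248; 202 240 249; 203 241 250; 204 241 251; 205 242 251; 206 242 252; 207 243 252; 208 243 253; 209 243 254; 210 244 253; 211 244 253; 212 244 253; 213 245 253; 214 245 253; 215 245 253; 216 246 253; 
[ 5.22526e+02 -3.03921e+02  1.33200e+00  2.00880e+01  3.48000e-01] [-1.9 -0.9  0.9 -1.8 -0.2 -0.  -1.1 -0.4  0.6 -0.8 -0.1 -0.9  1.  -1.4
  2.4 -4.5  0.7  0.8 -0.  -0.1 -0.1 -0.7  3.1]
std [1.326 0.99  0.011 1.827 0.026]
mouth [[ 546.6 -204.8  181. ]]
```

```bash
cat > tgt.py <<'E'
from h import *
import sys
v=np.load('v.npy'); s=read_state()
R=Ro.from_euler('xyz',s['eef_rot']).as_matrix()
M=lambda p:( (p-mouth([0,0,0],v)[0]) )
c,sn=np.cos(v[2]),np.sin(v[2])
def inm(p):
    d=M(p); h=c*d[0]+sn*d[1]; y=-sn*d[0]+c*d[1]; return np.array([h,y,d[2]])
h,y,z=inm(s['eef_pos']); print('finger centre: horiz',round(h,1),'y',round(y,1),'z above arm line',round(z-h*S/C,1),'yaw err deg',np.degrees(v[2]-s['eef_rot'][2]).round(2),'F',s['wrist_force'].round(1),'gap',s['finger_gap'].round(1),s['finger_force'],s['clock'])
X=float(sys.argv[1]);yy=float(sys.argv[2])
t=mouth([X,yy,0],v)[0]; t[2]-=17
print('tool delta',(R.T@(t-s['eef_pos'])).round(1))
E
python3 tgt.py 15 10
```

```text
Traceback (most recent call last):
  File "tgt.py", line 9, in <module>
    h,y,z=inm(s['eef_pos']); print('finger centre: horiz',round(h,1),'y',round(y,1),'z above arm line',round(z-h*S/C,1),'yaw err deg',np.degrees(v[2]-s['eef_rot'][2]).round(2),'F',s['wrist_force'].round(1),'gap',s['finger_gap'].round(1),s['finger_force'],s['clock'])
                                                                                                                                                                                                                    ^^^^^^^^^^^^^^^^^^^^^
AttributeError: 'float' object has no attribute 'round'
```

```bash
sed -i "s/s\['finger_gap'\].round(1)/round(s['finger_gap'],1)/" tgt.py; python3 tgt.py 15 10
```

```text
finger centre: horiz 17.8 y 8.8 z above arm line 92.7 yaw err deg -0.04 F [ 0.4 -0.6  0.6] gap 93.8 0.0 2.25
tool delta [ -3.9  -1.3 111.3]
```

Call:
carry_out --deltas '[{"dp":[-4,-1.5,25],"roll":0,"gripper":1},{"dp":[-4,-1.5,50],"roll":0,"gripper":1},{"dp":[-4,-1.5,75],"roll":0,"gripper":1},{"dp":[-4,-1.5,95],"roll":0,"gripper":1},{"dp":[-4,-1.5,111],"roll":0,"gripper":1},{"dp":[-4,-1.5,111],"roll":0,"gripper":1},{"dp":[-4,-1.5,111],"roll":0,"gripper":1}]'

```text
clock: 2.83
eef_pos: [539.8, -189.3, 169.8]
eef_rot: [-3.141, -0.0, 1.333]
wrist_force: [-0.5, 0.2, 0.1]
finger_gap: 94.1
finger_force: 0.0
```

```bash
cat > look.py <<'E'
from h import *
import cv2,sys
n=sys.argv[1]
im=viewer.camera('wrist')[:,:,::-1]; sc=viewer.camera('scene')[:,:,::-1]
h=cv2.cvtColor(im,cv2.COLOR_BGR2HSV); g=cv2.inRange(h,(50,120,60),(85,255,255)); y,x=np.nonzero(g)
if len(x): k=(abs(x-np.median(x))<15)&(abs(y-np.median(y))<15); print('wrist green',x[k].min(),x[k].max(),y[k].min(),y[k].max(),y[k].mean(),k.sum())
h=cv2.cvtColor(sc,cv2.COLOR_BGR2HSV); g=cv2.inRange(h[180:260,225:265],(50,120,60),(85,255,255)); y,x=np.nonzero(g)
if len(x): print('scene green',x.mean()+225,y.mean()+180,len(x))
a=cv2.resize(im[90:340,120:400],None,fx=1.6,fy=1.6,interpolation=cv2.INTER_CUBIC)
b=cv2.resize(sc[175:265,200:280],(int(80*4.44),400),interpolation=cv2.INTER_CUBIC)
cv2.imwrite(f'pics/{n}.png',np.hstack([a,b])[:,:800])
E
python3 look.py l1; python3 tgt.py 15 10
```

```text
wrist green 260 286 274 280 277.6689189189189 148
scene green 245.89655172413794 233.89655172413794 29
finger centre: horiz 13.1 y 9.7 z above arm line -15.2 yaw err deg 0.01 F [-0.2  0.1  0.1] gap 93.8 0.0 2.9333
tool delta [ 0.9 -0.3  1.4]
```

View pics/l1.png

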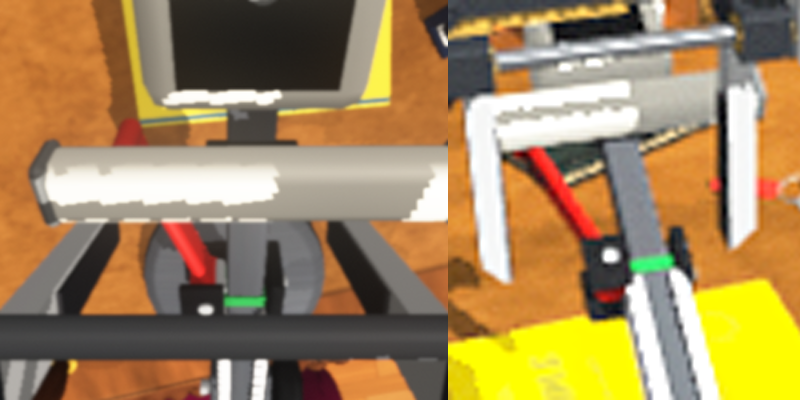

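The fingers are astride the arm with the lever inside them, and the ring is in the clamp at wrist row 278. Next I'll push up the slope.

Call:
carry_out --deltas '[{"dp":[4.6,0,-1.9],"roll":0,"gripper":1},{"dp":[9.3,0,-3.7],"roll":0,"gripper":1},{"dp":[13.0,0,-5.2],"roll":0,"gripper":1},{"dp":[16.0,0,-6.5],"roll":0,"gripper":1},{"dp":[18.5,0,-7.5],"roll":0,"gripper":1},{"dp":[20.4,0,-8.2],"roll":0,"gripper":1},{"dp":[22.3,0,-9.0],"roll":0,"gripper":1},{"dp":[24.1,0,-9.7],"roll":0,"gripper":1},{"dp":[24.1,0,-9.7],"roll":0,"gripper":1}]'

```text
clock: 3.68
eef_pos: [545.4, -166.5, 179.5]
eef_rot: [3.141, 0.0, 1.332]
wrist_force: [0.3, -4.1, 2.6]
finger_gap: 94.2
finger_force: 1.9
```

```bash
cat > ring.py <<'E'
# ring centre x' from green centroid, mouth x' reference, in both cameras
from h import *
import cv2
from scipy.optimize import brentq
v=np.load('v.npy')
s=read_state(); im=viewer.camera('wrist')[:,:,::-1]; sc=viewer.camera('scene')[:,:,::-1]
def green(im,x0,x1,y0,y1):
    h=cv2.cvtColor(im,cv2.COLOR_BGR2HSV)[y0:y1,x0:x1]; y,x=np.nonzero(cv2.inRange(h,(45,90,50),(88,255,255))); return x.mean()+x0,y.mean()+y0,y.min()+y0,y.max()+y0,len(x)
for c,i,b in(('wrist',im,(245,300,200,300)),('scene',sc,(225,265,195,260))):
    try:
        g=green(i,*b); f=lambda x:proj(mouth([x,0,8],v),c,s)[0,1]-g[1]
        print(c,np.round(g,1),'rear edge x\'',round(brentq(f,-60,80)-3,1))
    except Exception as e: print(c,e)
E
python3 ring.py; python3 tgt.py 40 10
```

```text
wrist zero-size array to reduction operation minimum which has no identity
scene [244.2 229.2 228.  231.   33. ] rear edge x' -7.3
finger centre: horiz 36.8 y 10.2 z above arm line -16.5 yaw err deg 0.04 F [-0.4 -3.9  3.1] gap 93.8 1.8713137214945164 3.7833
tool delta [0.3 0.2 0.3]ring.py:8: RuntimeWarning: Mean of empty slice.
  h=cv2.cvtColor(im,cv2.COLOR_BGR2HSV)[y0:y1,x0:x1]; y,x=np.nonzero(cv2.inRange(h,(45,90,50),(88,255,255))); return x.mean()+x0,y.mean()+y0,y.min()+y0,y.max()+y0,len(x)
  ret = ret.dtype.type(ret / rcount)
```

Call:
carry_out --deltas '[{"dp":[1.9,0,-0.7],"roll":0,"gripper":1},{"dp":[3.7,0,-1.5],"roll":0,"gripper":1},{"dp":[5.2,0,-2.1],"roll":0,"gripper":1},{"dp":[6.5,0,-2.6],"roll":0,"gripper":1},{"dp":[6.5,0,-2.6],"roll":0,"gripper":1}]'

```text
clock: 4.2
eef_pos: [546.9, -160.1, 181.9]
eef_rot: [3.141, -0.0, 1.332]
wrist_force: [-0.9, -3.9, 2.3]
finger_gap: 94.0
finger_force: 1.9
```

```bash
python3 ring.py 2>/dev/null; python3 tgt.py 47 10; python3 look.py l2
```

```text
wrist zero-size array to reduction operation minimum which has no identity
scene [243.4 226.1 224.  228.   35. ] rear edge x' 0.1
finger centre: horiz 43.4 y 10.3 z above arm line -16.8 yaw err deg 0.04 F [ 0.2 -2.8  2.3] gap 94.1 1.8861232687777374 4.3
tool delta [0.2 0.3 0.1]
scene green 243.25925925925927 226.25925925925927 27
```

View pics/l2.png

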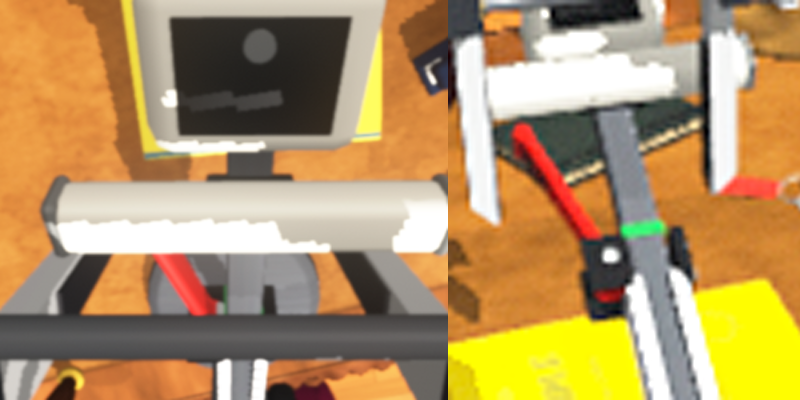

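The ring is now just beyond the clamp block in the scene view, at about raw (243.3,226.2). To check against the model, I'll compare the block's front edges with their predicted pixels.

Run:
```python
from h import *
v=np.load('v.npy')
for p in([0,28,14],[0,9,14],[0,-9,14],[0,-17,14],[0,0,14],[0,0,8],[6,0,8],[-26,28,14],[-12,17,14]): print(p,proj(mouth(p,v),'scene')[0].round(1))
import cv2
sc=viewer.camera('scene')
cv2.imwrite('pics/s3.png',sc[:,:,::-1])
for c in (232,234,236,238,243,244,245,251,252): print(c,[tuple(int(a) for a in sc[r,c]) for r in range(222,236)])
```

```text
[0, 28, 14] [229.2 227.6]
[0, 9, 14] [239.3 226.2]
[0, -9, 14] [248.7 224.8]
[0, -17, 14] [252.9 224.2]
[0, 0, 14] [244.  225.5]
[0, 0, 8] [243.9 227.4]
[6, 0, 8] [243.3 224.8]
[-26, 28, 14] [231.6 239.2]
[-12, 17, 14] [236.2 232. ]
232 [(191, 120, 45), (191, 109, 37), (235, 98, 45), (255, 73, 45), (255, 61, 38), (255, 50, 41), (191, 48, 47), (39, 55, 62), (49, 49, 55), (51, 55, 57), (50, 49, 48), (51, 53, 54), (50, 55, 57), (52, 52, 56)]
234 [(196, 120, 46), (190, 122, 46), (184, 116, 46), (172, 109, 40), (199, 117, 48), (212, 97, 45), (135, 59, 55), (42, 50, 53), (44, 46, 45), (64, 65, 68), (85, 86, 86), (62, 65, 64), (48, 46, 47), (46, 47, 51)]
236 [(204, 129, 49), (200, 125, 44), (191, 118, 45), (187, 117, 49), (192, 118, 43), (171, 106, 52), (47, 55, 58), (49, 51, 53), (115, 114, 115), (244, 246, 246), (255, 255, 255), (255, 255, 255), (77, 80, 80), (48, 49, 49)]
238 [(83, 88, 93), (71, 70, 72), (84, 67, 60), (89, 78, 61), (106, 95, 62), (93, 69, 49), (53, 44, 55), (46, 45, 50), (60, 59, 63), (120, 122, 123), (171, 174, 171), (127, 129, 131), (45, 42, 45), (51, 50, 57)]
243 [(14
[... 432 characters left out ...]
154), (141, 147, 153), (141, 145, 154)]
245 [(143, 152, 160), (142, 144, 158), (132, 176, 149), (87, 237, 135), (51, 246, 115), (90, 225, 126), (140, 141, 154), (137, 144, 152), (144, 151, 158), (143, 150, 157), (140, 148, 153), (141, 148, 156), (144, 151, 158), (141, 151, 156)]
251 [(201, 125, 53), (196, 122, 50), (194, 120, 46), (163, 100, 49), (51, 51, 56), (41, 47, 54), (50, 48, 53), (53, 52, 54), (48, 49, 51), (47, 49, 50), (39, 39, 42), (31, 33, 31), (18, 18, 20), (158, 155, 156)]
252 [(201, 129, 51), (187, 116, 39), (190, 117, 46), (170, 106, 47), (86, 71, 60), (46, 55, 63), (51, 53, 60), (52, 58, 58), (49, 49, 52), (52, 52, 57), (50, 49, 51), (43, 46, 48), (47, 46, 47), (79, 83, 83)]
```

By this view the ring's rear edge is 0–2 mm out from the mouth, within tolerance, with the lever still at about 0.35 rad. I'll wait briefly, centre on the shut lever, and close.

Call:
carry_out --deltas '[{"dp":[0,0,0],"roll":0,"gripper":1},{"dp":[0,0,0],"roll":0,"gripper":1},{"dp":[0,0,0],"roll":0,"gripper":1},{"dp":[0,2,0],"roll":0,"gripper":1},{"dp":[0,4,0],"roll":0,"gripper":1},{"dp":[0,6,0],"roll":0,"gripper":0.6},{"dp":[0,6,0],"roll":0,"gripper":0.3},{"dp":[0,6,0],"roll":0,"gripper":0.1},{"dp":[0,6,0],"roll":0,"gripper":0},{"dp":[0,6,0],"roll":0,"gripper":0}]' --newtons 30

```text
clock: 5.28
eef_pos: [552.5, -161.6, 181.6]
eef_rot: [-3.141, -0.0, 1.332]
wrist_force: [-4.3, -1.9, -0.1]
finger_gap: 64.1
finger_force: 2.0
```

```bash
python3 ring.py 2>/dev/null; python3 tgt.py 47 4
```

```text
wrist zero-size array to reduction operation minimum which has no identity
scene [243.3 226.1 224.  228.   34. ] rear edge x' -0.1
finger centre: horiz 43.3 y 4.5 z above arm line -16.8 yaw err deg 0.04 F [-4.8 -2.2  0.7] gap 56.3 2.9069876826542895 5.3833
tool delta [0.3 0.5 0.1]
```

Call:
carry_out --deltas '[{"dp":[0,0,0],"roll":0,"gripper":-0.2},{"dp":[0,0,0],"roll":0,"gripper":-0.3},{"dp":[0,0,0],"roll":0,"gripper":-0.4},{"dp":[0,0,0],"roll":0,"gripper":-0.6},{"dp":[0,0,0],"roll":0,"gripper":-1},{"dp":[0,0,0],"roll":0,"gripper":-1},{"dp":[0,0,0],"roll":0,"gripper":-1},{"dp":[0,0,0],"roll":0,"gripper":-1}]' --newtons 30

```text
clock: 6.05
eef_pos: [551.4, -162.1, 181.5]
eef_rot: [-3.138, 0.001, 1.331]
wrist_force: [-14.0, -4.5, 2.4]
finger_gap: 25.0
finger_force: 36.8
```

```bash
python3 ring.py 2>/dev/null; python3 tgt.py 47 4; python3 look.py l3
```

```text
wrist zero-size array to reduction operation minimum which has no identity
scene [243.4 226.6 225.  228.   31. ] rear edge x' -1.3
finger centre: horiz 42.6 y 5.5 z above arm line -16.7 yaw err deg 0.08 F [-13.8  -5.2   2.2] gap 24.8 36.83803237974644 6.15
tool delta [ 1.   1.5 -0.1]
scene green 243.32142857142858 226.60714285714286 28
```

View pics/l3.png

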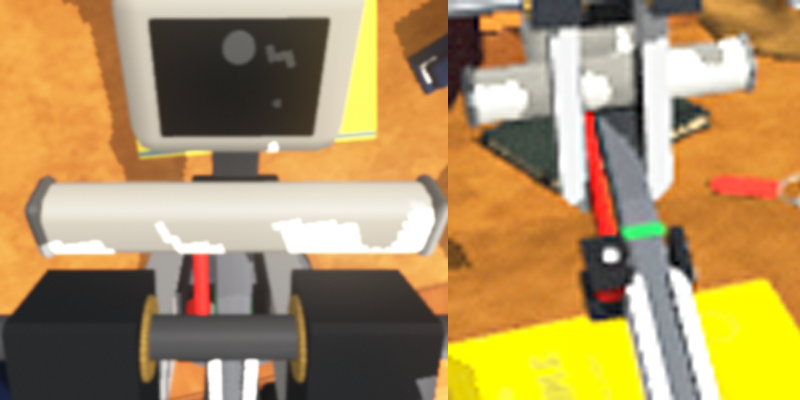

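The lever is shut: the 25 mm gap matches the arm plus shut lever, and both fingers are loaded. The ring is still at the clamp mouth, scene (243.4,226.6). I'll hand it in.

```bash
python3 -c "
from cell import manip
print(manip.sign_off())"
```

```text
the job is handed in; nothing more can be done
None
```

I handed the job in at about 6.3 s of the 34 s: the ring's rear edge measures within about 2 mm of the clamp mouth, and the red lever is pressed shut with the fingers still gripping lever and arm (about 37 N); the sign-off returned no verdict.

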